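# Tip a bisque tile up on its edge in the row on the ware board

### The arm

A 6-joint arm with a two-finger parallel gripper is mounted at the origin on the work surface. World frame = base frame: x ahead of the robot, y to its left, z up, the work surface at z = 0. Lengths are in mm, angles in rad, forces in N, time in s.
With the tool pointing down it reaches from about 350 to 800 mm from the base axis. Payload 7.3 kg.
Tool frame: the origin (TCP) lies midway between the tips of the shut fingers; the grasp point (between the pads) lies ctrl.grasp_offset behind it (ctrl.grasp_offset is the distance from the TCP to the grasp point, in mm); z points along the fingers, y is the line along which they close (so a half turn about z gives the same grasp; the last joint's range is limited). The gripper opens to 85 mm and grips with 20 to 120 N. Pads are 22 mm wide; open, the fingers measure 114 mm over their backs; the gripper's body (76 mm by 85 mm) begins 54 mm behind the grasp point. The pads swing forward as they close: fully open they stand 13 mm farther back than shut.
Start: joints at [1.201, 0.342, 1.524, -0, 1.275, -0.146], TCP at [116.5, 511.93, 231.322] pointing down, gripper open.
Joint ranges: [-2.53, 2.53], [-0.77, 2.02], [0.04, 2.7], [-1, 4.14], [0.28, 2.66], [-3.11, 3.11]. Speed limits (rad/s): [2.57, 2.57, 3.14, 3.14, 3.14, 3.14].

### API

Orientations are given as a 3x3 rotation matrix whose columns are the frame's x, y, z axes.
In Python, from plant import ctrl gives the robot as it stands.
- The arm moves only by the tool jog_arm, never from a script. Its argument "moves" is text: rows parted by semicolons, each of 7 numbers parted by spaces: the shift along the tool's x, y, z in mm, then the turn, a rotation vector about the tool's x, y, z in rad, then the finger opening in mm, from 0 to 85.4. In form: tx ty tz rx ry rz gripper; .... A call has 1 to 20 rows; each row shifts and turns the commanded pose from where the row before left it, along the tool's axes as they then stand; what a row does not reach is not made up. A row lasts 1/8 s, in which the tool goes at most 62.5 mm and 10.7 degrees, less where a joint would pass 70% of its speed; a pose out of reach is approached as far as the arm can. A call with a gripper value outside its range is refused whole. The fingers move at their own pace and stop on an object; "newtons" is the grip in N (left out, the last holds). Time passes only in rows, so rows that do not move let the fingers close. It gives the time, the measured TCP pose, the force, the opening and the grip force at its end, in the units of the state.
- ctrl.observe(): the state, without advancing time (a new reading comes with each control period).
- ctrl.read_camera(name): name is "scene" or "top" or "wrist"; returns the picture (400x640x3 uint8, red, green, blue); there is no depth.
- ctrl.get_calibration(name): a dict with "K" (3x3 intrinsics, pixels), "T" (4x4, takes a point from camera to world coordinates). Camera axes: x right, y down, z forward; pixel columns grow to the right and rows downward; lengths in mm; the calibration is good to about 2 mm. A picture is of the moment at which its call begins: read the wrist's pose just before it. get_calibration takes no time and is no camera call; for the wrist camera it gives the pose at the moment of the call.
- ctrl.hand_in(): hands the job in; it is judged then, once.
The state is a dict: "time_s": time; "joint_positions": joint angles; "joint_velocities": joint speeds; "joint_efforts": joint torques, N m; "tool_pos": TCP position; "tcp_rot": TCP orientation; "ft_force": force on the tool from outside, world axes, zero at the start; "moment": the same for the moment, N m; "finger_gap": finger opening in mm; "grip_force": force on a finger pad.
Only numpy, scipy, OpenCV 4.12 (cv2) and the standard library are available. Lean on these libraries where they do the work, as an engineer would, in place of code of your own. Each camera call takes 0.05 s, during which the arm holds its last target. There are 200 camera calls.

### The job

One clay tile lies flat on the ware board, its near part sticking out over the board's front edge; stand it upright on its far short edge in the gap between the two standing tiles, as they stand, its foot close and square against the wooden stop batten. Tip it up gently about that far edge, which stays down on the board all the while (do not carry the tile, and do not let it drop or slam), and leave it standing still and free. Leave the two standing tiles, the jar and the roll of tape where they are.

Things in the scene. Friction and masses are not known exactly. Their poses are not given: they have to be found in the camera images.
- rack: Fixed plywood ware board, 140 (x) by 460 (y) by 18 thick, top 53 above the table, with a wooden stop batten along its back. Origin on the table under the board's middle; x points away from the robot at yaw 0 (turned up to 0.3), y along the batten, z up. Front edge at x = -70. Rests on two 35 high, 30 wide runners at y = -200 and +200; open below between them.
- stop_foot (a point): Where the batten's near face meets the board's top, at mid length: (40, 0, 53) in the rack's frame; same axes as the rack. The batten is 20 thick and 24 high, as long as the board.
- front_edge (a point): Top of the board's front edge at mid length: (-70, 0, 53) in the rack's frame.
- tile: The terracotta tile to stand up, 150 (x) by 110 (y) by 14 thick (z), 0.35 to 0.55 kg, leaf pattern on top. Origin: centre of its underside; x from near to far short edge, z out of the pattern. Starts flat, turned up to 0.2 rad from the rack, middle up to 20 off the rack's mid line, far edge's middle 18 to 30 short of the batten. Pushed home it sticks out 40 over the board's front edge.
- tile_near (a point): Middle of the tile's near lower edge: (-75, 0, 0) in the tile's frame. This edge goes up.
- tile_foot (a point): Middle of the tile's far lower edge: (75, 0, 0) in the tile's frame. With the tile stood up (its x down, pattern touching the batten, underside to the robot) this point is on the board, 14 in front of the batten's face; the tile then stands by itself on its 14 mm edge. On the way it may jam at the batten, leaning a few degrees towards the robot, until nudged, or rock 2 to 6 s.
- tile_wide: Bystander: loose terracotta tile standing on edge against the batten, 16 (x) by 90 (y) by 120 high, 0.33 kg. Origin: centre of its foot. It stands 155 to one side of the rack's mid line, the other one 155 to the other side (which is where varies), a gap of 230 between them.
- tile_tall: Bystander: loose terracotta tile standing like the other, 16 (x) by 70 (y) by 150 high, 0.32 kg. Origin at the centre of its foot.
- jar: Bystander: closed jar standing on the table in front of the board's left part, 66 across, 85 high. Origin at the centre of its foot.
- tape: Bystander: roll of masking tape lying on the table in front of the board's right part, 100 across, 24 high. Origin at the centre of its underside.
Not all that is in view belongs to the job. Leave any blue look-alike of the tile alone.

How it is judged (in metres and radians):
At the end, for the whole second after the job is handed in: The tile stands free on its far short edge on the board, all but still (under 0.4 rad/s): upright within 3.4 degrees, parallel to the batten within 4.6 degrees, its patterned face within 7 mm of the batten's face at the foot, its middle within 45 mm of the rack's mid line (angle between the x axis of tile and the z axis of rack, either way round below 0.06 rad and angle between the y axis of tile and the y axis of rack, either way round below 0.08 rad and z of tile_foot in the frame of stop_foot between -0.004 and 0.004 m and x of tile_foot in the frame of stop_foot between -0.021 and -0.011 m and y of tile_foot in the frame of stop_foot between -0.045 and 0.045 m and linear speed of tile below 0.03 m/s and angular speed of tile below 0.4 rad/s); the robot touches nothing.
It fails at once if the tile's far edge was lifted more than 30 mm off the board, or fell below it (it was carried or dropped, not tipped) (z of tile_foot in the frame of stop_foot above 0.03 m or z of tile_foot in the frame of stop_foot below -0.02 m).
It fails at once if the tile dropped or slammed (turned faster than 3 rad/s) (angular speed of tile above 3 rad/s).
It fails at once if a standing tile was shifted more than 12 mm or tipped more than 0.15 rad (distance of any of tile_wide, tile_tall from where it was at the start of the episode above 0.012 m or angle between any of tile_wide, tile_tall's own z axis and vertical above 0.15 rad).
It fails at once if the jar or the tape was moved more than 20 mm (distance of any of jar, tape from where it was at the start of the episode above 0.02 m).
It also fails if it takes over 72 s, if anything falls off the work surface, if the arm or the gripper's body presses on something with over 40 N, if the wrist force passes 120 N, or if a joint passes its speed limit or range.

## Working session

There is one attempt and no reset: what is moved stays moved. The work goes in short steps, Python scripts to look and compute and a tool call to move; the robot and the scene stay as the last step left them, time stands still between calls to the robot, and variables do not carry over. Pictures are saved under pics/ and viewed, at most 10 in all, crops included, and the job is handed in when it is done.

Besides the shell and the picture viewer there is one more tool, called as name(argument=value, ...) on one line, values as JSON. jog_arm: Moves the arm, as the interface text tells. Its arguments: {"type":"object","properties":{"moves":{"type":"string"},"newtons":{"type":"number"}},"required":["moves"]}

```bash
mkdir -p pics; ls
python3 - <<'E'
from plant import ctrl
import cv2,numpy as np
np.set_printoptions(precision=3,suppress=True)
for n in("scene","top"):
    im=ctrl.read_camera(n); cv2.imwrite(f"pics/{n}0.png",im[:,:,::-1]); c=ctrl.get_calibration(n); print(n,np.array(c["K"]),np.array(c["T"]))
print(ctrl.observe(), ctrl.grasp_offset)
E
```

```text
pics
scene [[453.029   0.    322.546]
 [  0.    453.029 202.112]
 [  0.      0.      1.   ]] [[  -0.68     0.453   -0.577 1289.145]
 [   0.733    0.435   -0.522  678.775]
 [   0.015   -0.778   -0.628  877.821]
 [   0.       0.       0.       1.   ]]
top [[470.109   0.    315.006]
 [  0.    470.109 202.574]
 [  0.      0.      1.   ]] [[   0.025   -0.994    0.111  399.627]
 [  -1.      -0.025    0.006    4.018]
 [  -0.003   -0.111   -0.994 1360.393]
 [   0.       0.       0.       1.   ]]
{'time_s': 0.1, 'joint_positions': array([ 1.201,  0.343,  1.525, -0.   ,  1.275, -0.146]), 'joint_velocities': array([-0.001, -0.001, -0.003, -0.   ,  0.003, -0.   ]), 'joint_efforts': array([  0.002, -43.445, -24.649,  -0.   ,   0.005,   0.   ]), 'tool_pos': array([116.358, 511.556, 230.69 ]), 'tcp_rot': array([[-0.975,  0.222, -0.   ],
       [ 0.222,  0.975, -0.001],
       [ 0.   , -0.001, -1.   ]]), 'ft_force': array([0.997, 1.069, 0.909]), 'moment': array([ 0.013, -0.062,  0.015]), 'grip_force': 0.0, 'finger_gap': 85.37277679967104} 18.700000000000003
```

View pics/scene0.png

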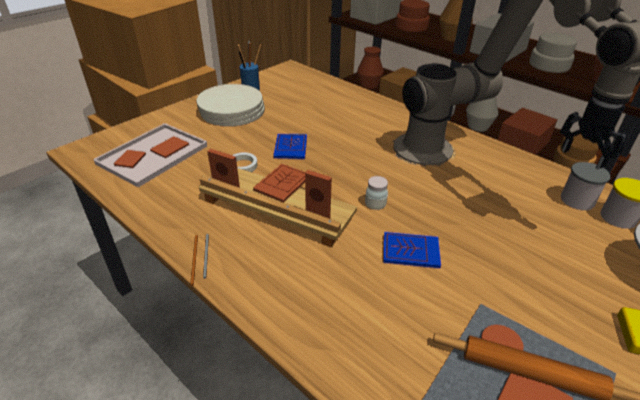

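View pics/top0.png

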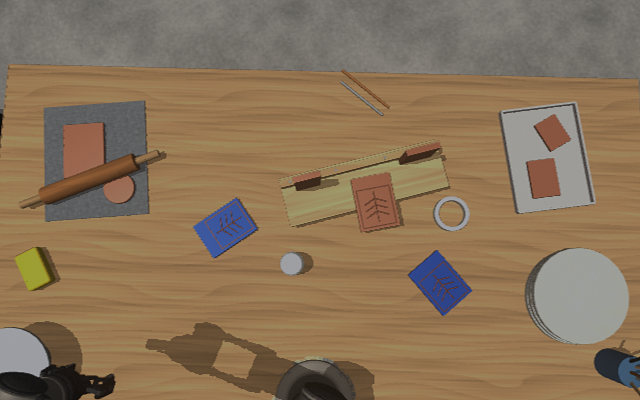

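Things that could be mistaken for the tile, in the top picture:
- blue look-alikes at (226,228) and (440,283)
- terracotta pieces on the tray at (552,132) and (543,178)
- a slab at (84,147)

The tile I want is the terracotta one with the leaf at (376,202), sticking out over the board's front edge. The standing tiles are at (307,180) and (420,152), the jar at (291,264) and the tape at (451,213). I'll check this in a close crop.

Run:
```python
import cv2
im=cv2.imread("pics/top0.png")[130:280,270:480]
cv2.imwrite("pics/crop0.png",cv2.resize(im,None,fx=3.8,fy=3.8,interpolation=cv2.INTER_CUBIC))
```

```text
(no output)
```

View pics/crop0.png

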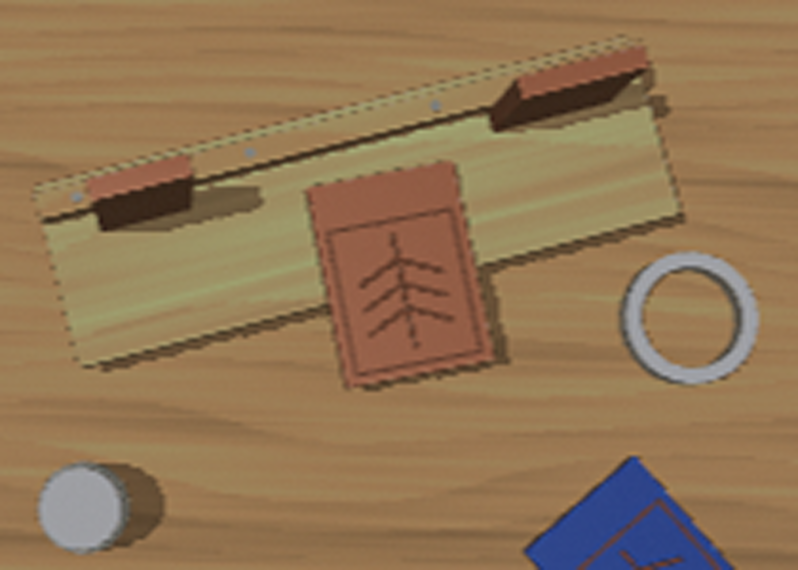

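The crop shows the patterned tile with top corners at crop pixels (307,187), (455,162), (494,358) and (348,388). The board's front corners are at (85,367) and (683,218), and the batten's top back corners at (35,185) and (640,38).

```bash
cat > h.py <<'E'
from plant import ctrl
import cv2,numpy as np
np.set_printoptions(precision=3,suppress=True)
def px2w(cam,uv,z):
    c=ctrl.get_calibration(cam);K=np.array(c["K"]);T=np.array(c["T"])
    d=T[:3,:3]@np.linalg.solve(K,[uv[0],uv[1],1]);o=T[:3,3]
    return o+d*(z-o[2])/d[2]
E
python3 - <<'E'
from h import *
C=lambda p,z:px2w("top",(p[0]/3.8+270-.37,p[1]/3.8+130-.37),z)
fl,fr=C((85,367),53),C((683,218),53)
bl,br=C((35,185),77),C((640,38),77)
t=np.array([C(p,67) for p in((307,187),(455,162),(494,358),(348,388))])
yaw=np.arctan2(*(fl-fr)[[1,0]])-np.pi/2; yb=np.arctan2(*(bl-br)[[1,0]])-np.pi/2
print("front",fl,fr,np.linalg.norm(fl-fr),yaw,"back",bl,br,np.linalg.norm(bl-br),yb)
yw=(yaw+yb)/2
R=np.array([[np.cos(yw),-np.sin(yw)],[np.sin(yw),np.cos(yw)]])
mf=((fl+fr)/2)[:2]; mb=((bl+br)/2)[:2]
print("depth",R.T@(mb-mf)); o=((mf+R@[70,0])+(mb-R@[70,0]))/2; print("rack o",o,"yaw",yw)
print("tile",t,"in rack",(t[:,:2]-o)@R)
tc=t.mean(0); print("tc",tc,(tc[:2]-o)@R,"sizes",[np.linalg.norm(t[i]-t[(i+1)%4]) for i in range(4)])
tx=(t[0]+t[1]-t[2]-t[3]);print("tile yaw",np.arctan2(tx[1],tx[0]))
for n,p,z in(("jar",(82,507),85),("tape",(690,318),24),("wideL",(110,230),53),("wR",(190,208),53),("tL",(493,130),53),("tR",(645,72),53)):
    w=C(p,z);print(n,w,(w[:2]-o)@R)
E
```

```text
front [477.455  73.78   53.   ] [ 598.49  -364.419   53.   ] 454.6072923792359 0.26949114375494587 back [607.493 112.888  77.   ] [ 727.421 -327.039   77.   ] 455.9803717642355 0.2661431003322752
depth [134.989   2.616]
rack o [ 602.715 -126.198] yaw 0.2678171220436105
tile [[ 612.527  -85.529   67.   ]
 [ 633.745 -193.712   67.   ]
 [ 490.512 -223.029   67.   ]
 [ 466.161 -117.626   67.   ]] in rack [[  20.224   36.622]
 [  12.058  -73.319]
 [-133.827  -63.687]
 [-129.417   44.402]]
tc [ 550.736 -154.974   67.   ] [-57.74  -13.996] sizes [np.float64(110.24397556781592), np.float64(146.2033409832365), np.float64(108.17936133918832), np.float64(149.8437707337719)]
tile yaw 0.20896834462238276
jar [376.32   71.174  85.   ] [-166.094  250.246]
tape [ 527.232 -377.339   24.   ] [-139.25  -222.213]
wideL [579.121  58.401  53.   ] [ 26.097 184.261]
wR [596.992  -0.277  53.   ] [ 27.803 122.946]
tL [ 661.065 -223.877   53.   ] [  30.422 -109.638]
tR [ 707.746 -336.851   53.   ] [  45.543 -230.938]
```

jog_arm(moves="-30 -20 -25 0 0 0 85;-35 -40 -20 0.05 0 0 85;-35 -40 -15 0.05 0.05 0 40;-35 -40 -10 0.05 0.05 0 0;-35 -40 0 0 0.05 0 0;-35 -40 0 0 0.05 0 0")

```text
time_s: 0.85
tool_pos: [268.8, 252.2, 308.8]
tcp_rot: [[-0.95, 0.214, -0.227], [0.241, 0.965, -0.099], [0.198, -0.149, -0.969]]
ft_force: [1.0, 0.7, 0.3]
finger_gap: 11.5
grip_force: 0.0
```

```bash
cat >> h.py <<'E'
import json,os
def log():
    s=ctrl.observe(); d=[list(map(float,s["joint_positions"])),list(map(float,s["tool_pos"])),np.array(s["tcp_rot"]).tolist()]
    L=json.load(open("log.json")) if os.path.exists("log.json") else []
    L.append(d);json.dump(L,open("log.json","w"));print(s["time_s"],np.array(d[0]),np.array(d[1]),"\n",np.array(d[2]),s["ft_force"]); return L
E
python3 - <<'E'
from h import *
log()
E
```

```text
0.85 [ 0.521  0.139  1.606  0.028  1.645 -0.818] [268.833 252.158 308.778] 
 [[-0.95   0.214 -0.227]
 [ 0.241  0.965 -0.099]
 [ 0.198 -0.149 -0.969]] [0.95  0.705 0.321]
```

jog_arm(moves="-20 -40 -20 0 -0.16 0 0;-20 -40 -20 0 -0.16 0 0;-20 -40 -20 0 -0.16 0 0;-20 -30 -20 0.1 -0.16 0 0")

```text
time_s: 1.35
tool_pos: [312.3, 101.8, 413.6]
tcp_rot: [[-0.896, 0.249, 0.367], [0.129, 0.938, -0.321], [-0.424, -0.24, -0.873]]
ft_force: [-1.1, 0.1, -0.9]
finger_gap: -0.1
grip_force: 0.0
```

Run:
```python
from h import *
log()
```

```text
1.35 [ 0.525 -0.217  1.744 -0.484  1.452 -0.824] [312.304 101.77  413.647] 
 [[-0.896  0.249  0.367]
 [ 0.129  0.938 -0.321]
 [-0.424 -0.24  -0.873]] [-1.071  0.069 -0.85 ]
```

jog_arm(moves="0 0 -20 0.1 -0.16 0 0;0 0 -20 0.1 -0.16 0 0;0 0 -20 0.1 -0.16 0 0")

```text
time_s: 1.72
tool_pos: [275.2, 134.5, 454.0]
tcp_rot: [[-0.665, 0.397, 0.633], [-0.081, 0.804, -0.59], [-0.742, -0.444, -0.502]]
ft_force: [28.2, -8.3, 34.9]
finger_gap: -0.3
grip_force: 0.0
```

Run:
```python
from h import *
log()
```

```text
1.725 [ 1.1   -0.089  1.845 -0.997  1.713 -0.236] [275.213 134.488 454.033] 
 [[-0.665  0.397  0.633]
 [-0.081  0.804 -0.59 ]
 [-0.742 -0.444 -0.502]] [28.169 -8.346 34.869]
```

jog_arm(moves="-20 -20 0 -0.1 0 0.15 0;-20 -20 0 -0.1 0 0.15 0;0 -20 20 -0.1 0 0.15 0")

```text
time_s: 2.1
tool_pos: [291.3, 76.3, 491.4]
tcp_rot: [[-0.471, 0.441, 0.764], [0.313, 0.893, -0.323], [-0.825, 0.087, -0.559]]
ft_force: [1.3, -1.9, 0.0]
finger_gap: -0.4
grip_force: 0.0
```

Run:
```python
from h import *
log()
```

```text
2.1 [ 0.861 -0.436  1.925 -0.939  1.363 -0.14 ] [291.308  76.35  491.423] 
 [[-0.471  0.441  0.764]
 [ 0.313  0.893 -0.323]
 [-0.825  0.087 -0.559]] [ 1.261 -1.947  0.033]
```

```bash
cat > kin.py <<'E'
import numpy as np,json
from scipy.spatial.transform import Rotation as Ro
from scipy.optimize import least_squares
Q=lambda a,t:Ro.from_euler(a,t).as_matrix()
C=Q('z',-np.pi/2)
def fk(q,p):
    a,d,h,l1x,l1z,l2x,l2z,tx,ty,tz=p
    R1=Q('z',q[0]);R2=R1@Q('y',q[1]);R3=R2@Q('y',q[2]);R4=R3@Q('z',q[3]);R5=R4@Q('y',q[4]);R6=R5@Q('z',q[5])@C
    return R1@[a,d,h]+R2@[l1x,0,l1z]+R3@[l2x,0,l2z]+R5@[tx,ty,tz],R6
E
python3 - <<'E'
from kin import *
L=json.load(open("log.json"))+[[[1.201,.342,1.524,0,1.275,-.146],[116.5,511.93,231.322],[[-.975,.222,0],[.222,.975,0],[0,0,-1]]]]
x0=np.array([0,0,300,0,400,0,400,0,0,250.])
for q,p,R in L: print(np.linalg.norm(fk(q,x0)[1]-np.array(R)))
f=lambda x:np.r_[np.concatenate([fk(q,x)[0]-p for q,p,R in L]),.001*(x-x0)]
s=least_squares(f,x0);np.set_printoptions(precision=2,suppress=True);print(s.x,s.fun)
E
```

```text
2.82842712474619
2.82842712474619
2.8284271247461903
2.8284271247461907
2.828362774349723
[  0.18  76.17 223.11   0.91 505.96  46.66 378.55   0.05   0.22 313.37] [-0.02 -0.03  0.02 -0.    0.02 -0.03 -0.01 -0.   -0.01  0.   -0.    0.02
  0.02  0.02 -0.    0.    0.08 -0.08  0.    0.11  0.05 -0.02  0.    0.
  0.06]
```

```bash
sed -i "s/C=Q('z',-np.pi\/2)/C=Q('z',np.pi\/2)/" kin.py
cat >> kin.py <<'E'
P=np.array([0.18,76.17,223.11,.91,505.96,46.66,378.55,.05,.22,313.37])
lo=np.array([-2.53,-.77,.04,-1,.28,-3.11]);hi=np.array([2.53,2.02,2.7,4.14,2.66,3.11])
def ik(p,R,q0,bounded=True):
    def f(q):
        pp,RR=fk(q,P);return np.r_[(pp-p)/100,Ro.from_matrix(RR.T@R).as_rotvec()]
    s=least_squares(f,np.clip(q0,lo+.001,hi-.001),bounds=(lo,hi) if bounded else (-9,9));return s.x,np.linalg.norm(s.fun)
YAW=.268;RO=np.array([602.7,-126.2])
ex=np.array([np.cos(YAW),np.sin(YAW),0]);ey=np.array([-np.sin(YAW),np.cos(YAW),0]);ez=np.array([0,0,1.])
def rackp(x,y,z):return np.r_[RO,0]+x*ex+y*ey+z*ez
def tool(th,beta,ins,footx,footy,sgn,yawoff=0,s=0,dz=0):
    a=Q('z',yawoff); X=a@ex;Y=a@ey
    xt=np.cos(th)*X-np.sin(th)*ez; zt=np.sin(th)*X+np.cos(th)*ez
    p=rackp(footx,footy,53+dz)-(150-ins)*xt+7*zt+s*Y
    z=np.cos(beta)*xt+np.sin(beta)*Y; y=sgn*zt
    return p,np.c_[np.cross(y,z),y,z]
E
python3 - <<'E'
from kin import *
np.set_printoptions(precision=2,suppress=True)
L=json.load(open("log.json"));
for q,p,R in L: print(np.linalg.norm(fk(q,P)[1]-np.array(R)))
for sgn in(1,-1):
  for b in np.arange(-.6,.61,.2):
    # start upright, q4 ~0 seeds
    best=None
    for q6 in np.linspace(-3,3,7):
      q,e=ik(*tool(np.pi/2,b,30,23,-14,sgn),[-.3,.5,1.3,.1,1.3,q6]) 
      if e<1e-3 and (best is None or abs(q[5])<abs(best[5])): best=q
    if best is None: print(sgn,b,"no upright");continue
    q=best;out=[];
    for th in np.arange(90,-1,-3.):
        q2,e=ik(*tool(np.radians(th),b,30,23,-14,sgn),q)
        if e>2e-3: out.append((th,e));break
        out.append((th,np.abs(q2-q).max()));q=q2
    print(sgn,b,best,"reached",out[-1],q,"maxstep",max(o[1] for o in out))
E
```

```text
5.580527502014626e-16
6.944442800358888e-16
6.286500016609089e-16
9.09180472805593e-16
1 -0.6 [-0.06  0.57  1.49 -0.69  0.99  0.03] reached (np.float64(66.0), np.float64(0.02728468246206495)) [-0.16  0.39  1.89 -0.99  0.49  0.49] maxstep 0.1065405126498093
1 -0.39999999999999997 [-0.15  0.56  1.42 -0.42  1.04 -0.23] reached (np.float64(63.0), np.float64(0.002997768086476247)) [-0.3   0.34  1.89 -0.35  0.37 -0.19] maxstep 0.0910903306936332
1 -0.19999999999999996 [-0.24  0.57  1.33 -0.19  1.15 -0.44] reached (np.float64(27.0), np.float64(0.012017051575845284)) [-0.83  0.56  2.38  2.16  0.93 -3.06] maxstep 0.30884777514755135
1 1.1102230246251565e-16 [-0.32  0.62  1.23  0.    1.29 -0.59] reached (np.float64(18.0), np.float64(0.005007171081438125)) [-1.01  0.74  2.31  1.83  1.18 -3.04] maxstep 0.1702367013626449
1 0.20000000000000007 [-0.4   0.68  1.13  0.16  1.45 -0.7 ] reached (np.float64(6.0), np.float64(0.023178874929097086)) [-1.1   0.98  2.15  1.56  1.42 -3.09] maxstep 0.12225574305134268
1 0.4 [-0.46  0.76  1.03  0.29  1.63 -0.76] reached (np.float64(0.0), np.float64(0.0495895452
[... 841 characters left out ...]
2  0.62  1.23  0.    1.29  2.55] reached (np.float64(0.0), np.float64(0.060009897918823274)) [-1.1   1.19  2.24  1.76  1.63 -0.29] maxstep 0.17023670136264601
-1 0.20000000000000007 [-0.4   0.68  1.13  0.16  1.45  2.45] reached (np.float64(0.0), np.float64(0.054795846598252984)) [-1.12  1.14  2.1   1.55  1.57 -0.1 ] maxstep 0.12225574305699705
-1 0.4 [-0.46  0.76  1.03  0.29  1.63  2.38] reached (np.float64(0.0), np.float64(0.04958954336914295)) [-1.1   1.12  1.94  1.37  1.59  0.08] maxstep 0.09765623665158074
-1 0.6000000000000002 [-0.52  0.85  0.93  0.42  1.79  2.36] reached (np.float64(0.0), np.float64(0.05263351445763881)) [-1.07  1.13  1.77  1.22  1.66  0.23] maxstep 0.08294775660464326
```

```bash
cat >> kin.py <<'E'
def pts(q):
    R1=Q('z',q[0]);R2=R1@Q('y',q[1]);R3=R2@Q('y',q[2]);e=R1@P[:3]+R2@[P[3],0,P[4]];w=e+R3@[P[5],0,P[6]]
    return e,w,fk(q,P)[0]
def rows(poses,g,nd=(1,3)):
    "poses: list of (p,R), first is the present commanded pose; drift of rounding compensated"
    p,R=poses[0];out=[]
    for p2,R2 in poses[1:]:
        t=np.round(R.T@(p2-p),nd[0]);w=np.round(Ro.from_matrix(R.T@R2).as_rotvec(),nd[1])
        p=p+R@t;R=R@Ro.from_rotvec(w).as_matrix()
        out.append(" ".join(f"{v:g}" for v in np.r_[t,w,g]))
    print(";".join(out))
E
python3 - <<'E'
from kin import *
from h import *
np.set_printoptions(precision=2,suppress=True)
bl=np.array([px2w("top",c,14) for c in((440,250),(472,291),(442,316),(409,276))]);print("blue",bl[:,:2].tolist())
# foot from tile centre (rack -57.7,-14), yawoff -.059
f=lambda th,b,back=0,up=0:tool(np.radians(th),b,28-back,-57.7+75*np.cos(.059),-14-75*np.sin(.059),-1,-.059,dz=up)
for b in(0,.1,.2):
    for th in(0,4):
        q,e=ik(*f(th,b),[-1.1,1.15,2.1,1.6,1.6,-.1]);print(b,th,q,e,pts(q))
qs=np.array(ctrl.observe()["joint_positions"])
q4,_=ik(*f(4,.1,60,0),[-1.1,1.15,2.1,1.6,1.6,-.1]); q3,e=ik(*f(4,.1,90,200),q4);print("pre",q4,"hover",q3,e)
for s in np.linspace(0,1,9):
    q=qs+(q3-qs)*s;print(np.concatenate(pts(q)))
E
```

```text
blue [[422.5023281777121, -347.5750606079825], [309.67046008436324, -437.211765385297], [238.4156208583993, -352.3709011289095], [347.0443716884653, -259.592416553834]]
0 0 [-1.11  1.22  2.3   1.8   1.66 -0.37] 3.3687821388703294e-12 (array([ 278.96, -393.23,  394.93]), array([ 198.19, -229.53,   60.03]), array([ 504.79, -164.73,   60.  ]))
0 4 [-1.11  1.14  2.33  1.83  1.59 -0.32] 1.0107724284573194e-11 (array([ 273.86, -377.57,  433.84]), array([ 199.71, -229.21,   90.37]), array([ 505.56, -164.57,   68.49]))
0.1 0 [-1.13  1.19  2.23  1.7   1.61 -0.27] 1.6550734189456646e-15 (array([ 268.56, -392.59,  412.09]), array([ 206.19, -259.81,   60.01]), array([ 504.79, -164.73,   60.  ]))
0.1 4 [-1.13  1.11  2.26  1.72  1.53 -0.21] 1.3143999413182974e-15 (array([ 263.24, -376.32,  449.05]), array([ 207.7 , -259.49,   90.24]), array([ 505.56, -164.57,   68.49]))
0.2 0 [-1.14  1.16  2.15  1.59  1.57 -0.17] 4.722054648889146e-14 (array([ 263.48, -389.59,  425.02]), array([ 217.18, -289.15,   59.99]), array([ 504.79, -164.73,   60.  ]))
0.2 4 [-1.13  1.08  2.18  1.61  1.51 -0.11] 7.3138798269
[... 166 characters left out ...]
 [-1.42  0.47  2.38  1.4   1.55  0.29] 2.2797216182178015e-10
[-196.31 -111.64  682.15   52.02  177.45  666.7   291.32   76.35  491.44]
[-174.94  -22.83  703.34  137.75  180.34  623.2   268.5    44.1   373.12]
[-121.12   43.2   718.31  217.79  144.82  575.85  223.68   34.78  282.49]
[-47.23  75.87 726.89 277.15  77.95 526.26 187.03  58.45 226.76]
[ 31.26  70.28 728.96 305.74  -8.19 476.02 188.87  99.53 205.95]
[ 98.23  28.05 724.5  299.64 -99.18 426.63 240.92 122.63 213.2 ]
[ 139.49  -43.05  713.55  261.18 -181.09  379.47  325.82   90.18  236.52]
[ 145.01 -130.2   696.27  197.75 -242.92  335.73  401.26  -16.47  261.53]
[ 110.56 -217.63  672.88  119.88 -278.15  296.41  417.73 -183.2   274.77]
```

```bash
cat > plan.py <<'E'
from kin import *
from h import *
f=lambda th,b=.1,back=0,up=0:tool(np.radians(th),b,28-back,-57.7+75*np.cos(.059),-14-75*np.sin(.059),-1,-.059,dz=up)
def go(target,n,g,seed=None):
    o=ctrl.observe();qs=np.array(o["joint_positions"])
    q,e=ik(*target,qs if seed is None else seed)
    ps=[(np.array(o["tool_pos"]),np.array(o["tcp_rot"]))]+[fk(qs+(q-qs)*s,P) for s in np.linspace(0,1,n+1)[1:]]
    print("err",e,"dq",q-qs,"q",q,"t",o["time_s"],"F",o["ft_force"],"pos",o["tool_pos"]);rows(ps,g)
def show(target):
    o=ctrl.observe();p,R=target;print("off mm tool axes",np.array(o["tcp_rot"]).T@(p-o["tool_pos"]),"rot",Ro.from_matrix(np.array(o["tcp_rot"]).T@R).as_rotvec(),"F",o["ft_force"],o["moment"],"gap",o["finger_gap"],o["grip_force"],"t",o["time_s"])
E
python3 -c "
from plan import *
go(f(4,.1,90,200),15,40,[-1.42,.47,2.38,1.4,1.55,.29])"
```

```text
err 2.813888198896916e-12 dq [-2.279  0.91   0.459  2.341  0.185  0.428] q [-1.418  0.474  2.384  1.401  1.548  0.287] t 2.1 F [ 1.261 -1.947  0.033] pos [291.308  76.35  491.423]
52.3 -25.9 36.6 0.168 0.164 0.088 40;45 -25.5 37.4 0.165 0.167 0.115 40;37.9 -22.7 35.9 0.157 0.172 0.139 40;31.7 -18 32.3 0.146 0.178 0.16 40;26.7 -12 27 0.133 0.186 0.177 40;23.5 -5.2 19.8 0.118 0.195 0.188 40;22.6 1.9 11.3 0.102 0.207 0.196 40;23.7 8.6 1.7 0.089 0.218 0.198 40;27.1 14.2 -8.2 0.076 0.23 0.197 40;32.6 18.3 -18.2 0.067 0.243 0.191 40;39.7 20.8 -27.9 0.061 0.255 0.183 40;48.2 21.1 -36.5 0.057 0.266 0.172 40;57.5 19.6 -44 0.058 0.276 0.161 40;67.1 16 -49.8 0.061 0.283 0.149 40;76.6 11 -54.1 0.068 0.29 0.138 40
```

```bash
python3 -c "
from plan import *
go(f(4,.1,90,200),30,40,[-1.42,.47,2.38,1.4,1.55,.29])" | tail -1 | cut -d';' -f1-18
```

```text
26 -12.6 19.7 0.084 0.081 0.04 40;24.3 -12.8 20.1 0.084 0.083 0.048 40;22.3 -12.7 20.1 0.083 0.083 0.054 40;20.5 -12.4 20 0.081 0.084 0.06 40;18.7 -11.6 19.5 0.08 0.086 0.067 40;17 -10.8 18.8 0.077 0.087 0.072 40;15.5 -9.7 17.8 0.075 0.088 0.078 40;14.1 -8.4 16.6 0.071 0.09 0.082 40;13 -6.9 15 0.068 0.093 0.087 40;12.1 -5.4 13.5 0.065 0.094 0.09 40;11.4 -3.6 11.5 0.061 0.096 0.093 40;11.1 -2 9.5 0.057 0.099 0.095 40;11 -0.3 7.3 0.053 0.102 0.097 40;11.3 1.3 5 0.05 0.105 0.099 40;11.7 2.9 2.7 0.046 0.107 0.099 40;12.5 4.4 0.2 0.042 0.111 0.099 40;13.6 5.7 -2.2 0.04 0.114 0.098 40;14.9 6.9 -4.7 0.037 0.116 0.098 40
```

jog_arm(moves="26 -13 20 0.084 0.081 0.04 40;24 -13 20 0.084 0.083 0.048 40;22 -13 20 0.083 0.083 0.054 40;20 -12 20 0.081 0.084 0.06 40;19 -12 20 0.08 0.086 0.067 40;17 -11 19 0.077 0.087 0.072 40;15 -10 18 0.075 0.088 0.078 40;14 -8 17 0.071 0.09 0.082 40;13 -7 15 0.068 0.093 0.087 40;12 -5 13 0.065 0.094 0.09 40;11 -4 11 0.061 0.096 0.093 40;11 -2 9 0.057 0.099 0.095 40;11 0 7 0.053 0.102 0.097 40;11 1 5 0.05 0.105 0.099 40;12 3 3 0.046 0.107 0.099 40;12 4 0 0.042 0.111 0.099 40;14 6 -2 0.04 0.114 0.098 40;15 7 -5 0.037 0.116 0.098 40")

```text
time_s: 4.35
tool_pos: [226.8, 116.1, 209.7]
tcp_rot: [[0.777, 0.58, -0.245], [0.577, -0.501, 0.645], [0.251, -0.643, -0.724]]
ft_force: [0.2, 0.2, 0.3]
finger_gap: 39.7
grip_force: 0.0
```

```bash
python3 -c "
from plan import *
go(f(4,.1,90,200),15,40,[-1.42,.47,2.38,1.4,1.55,.29])"
```

```text
err 2.813888198896916e-12 dq [-0.897  0.363  0.188  0.946  0.068  0.168] q [-1.418  0.474  2.384  1.401  1.548  0.287] t 4.35 F [0.25  0.239 0.328] pos [226.772 116.107 209.741]
13.5 5.5 -5.6 0.029 0.096 0.076 40;14.4 6.1 -6.5 0.027 0.098 0.075 40;15.7 6.6 -7.9 0.026 0.099 0.074 40;16.9 6.8 -9.4 0.026 0.102 0.072 40;18.3 6.9 -10.6 0.024 0.103 0.071 40;19.7 7 -12 0.024 0.106 0.07 40;21.2 6.8 -13 0.024 0.106 0.067 40;22.8 6.6 -14.2 0.023 0.109 0.066 40;24.3 6.3 -15.2 0.023 0.11 0.065 40;26 5.7 -16.1 0.024 0.111 0.062 40;27.5 5.2 -16.8 0.025 0.112 0.061 40;29 4.5 -17.5 0.024 0.113 0.059 40;30.6 3.8 -18.2 0.026 0.115 0.057 40;32.1 2.8 -18.5 0.027 0.115 0.055 40;33.6 1.9 -18.9 0.028 0.116 0.054 40
```

Tracking is good.

jog_arm(moves="13.5 5.5 -5.5 0.029 0.096 0.076 40;14.5 6 -6.5 0.027 0.098 0.075 40;15.5 6.5 -8 0.026 0.099 0.074 40;17 7 -9.5 0.026 0.102 0.072 40;18.5 7 -10.5 0.024 0.103 0.071 40;19.5 7 -12 0.024 0.106 0.07 40;21 7 -13 0.024 0.106 0.067 40;23 6.5 -14 0.023 0.109 0.066 40;24.5 6.5 -15 0.023 0.11 0.065 40;26 5.5 -16 0.024 0.111 0.062 40;27.5 5 -17 0.025 0.112 0.061 40;29 4.5 -17.5 0.024 0.113 0.059 40;30.5 4 -18 0.026 0.115 0.057 40;32 3 -18.5 0.027 0.115 0.055 40;33.5 2 -19 0.028 0.116 0.054 40")

```text
time_s: 6.22
tool_pos: [418.5, -183.3, 274.8]
tcp_rot: [[0.305, -0.067, 0.95], [-0.952, -0.015, 0.304], [-0.006, -0.998, -0.068]]
ft_force: [0.9, -0.7, -0.8]
finger_gap: 40.4
grip_force: 0.0
```

```bash
python3 -c "
from plan import *
im=ctrl.read_camera('wrist');cv2.imwrite('pics/w1.png',im[:,:,::-1])
c=ctrl.get_calibration('wrist');json.dump({k:np.array(c[k]).tolist() for k in('K','T')},open('w1.json','w'))
show(f(4,.1,90,200))
go(f(4,.1,60,-8),8,36,[-1.32,1.12,2.32,1.54,1.49,-.29])"
```

```text
off mm tool axes [-3.178 -0.205  0.406] rot [-0.002 -0.006 -0.   ] F [ 0.724 -3.131  0.111] [-0.122  0.469 -0.066] gap 40.02821852755511 0.0 t 6.275
err 1.6547283225767219e-09 dq [ 0.103  0.667 -0.069  0.133 -0.061 -0.595] q [-1.317  1.142  2.31   1.539  1.488 -0.304] t 6.275 F [ 0.724 -3.131  0.111] pos [ 418.277 -186.353  274.572]
8.8 21.2 3.9 0.008 0 -0.001 36;6.1 23.5 4.7 0.005 0.001 -0.001 36;3.9 24.9 5 0.003 0 0 36;1.6 26.1 5.3 0 0.001 0 36;-0.9 27.1 5.6 -0.001 -0.001 0 36;-3.5 27.9 5.7 -0.004 -0.001 0.001 36;-6.2 28.4 5.9 -0.005 -0.003 0 36;-9 28.7 6 -0.008 -0.003 0.001 36
```

View pics/w1.png

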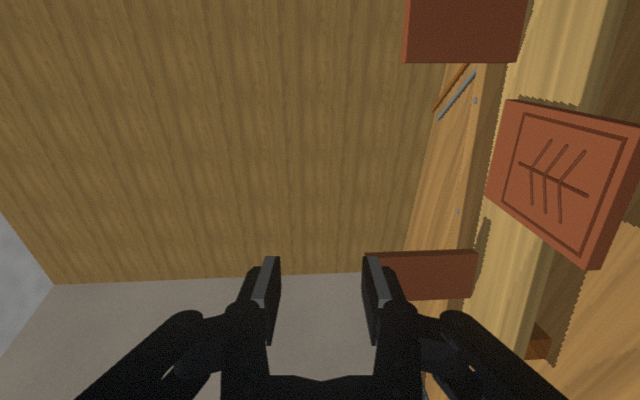

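The wrist view shows the patterned tile at right, with corners near (507,100), (485,193) and (592,265). The standing tiles are at (465,30) and (420,275), with the fingers clear. I'll check this against the predicted corners.

```bash
python3 -c "
from plan import *
c=json.load(open('w1.json'));K=np.array(c['K']);T=np.array(c['T'])
def pr(w):
    v=T[:3,:3].T@(np.array(w)-T[:3,3]);u=K@v;return np.round(u[:2]/u[2],1)
a=YAW-.059
X=np.array([np.cos(a),np.sin(a),0]);Y=np.array([-np.sin(a),np.cos(a),0]);c0=rackp(-57.7,-14,53)
for n,x,y,z in(('FLt',75,55,14),('FRt',75,-55,14),('NRt',-75,-55,14),('NRb',-75,-55,0),('FRb',75,-55,0)):print(n,pr(c0+x*X+y*Y+z*ez))
for n,x,y,z in(('frontR',-70,-230,53),('batR near',40,-230,77),('batR foot',40,-230,53),('wide or tall R top in',24,-120,203),('R foot',24,-120,53),('R top in wide',24,-110,173)):print(n,pr(rackp(x,y,z)))
print(T[:3,3])
"; python3 -c "
import cv2
im=cv2.imread('pics/w1.png')[80:360,360:640];cv2.imwrite('pics/w1c.png',cv2.resize(im,None,fx=2.1,fy=2.1,interpolation=cv2.INTER_CUBIC))"
```

```text
FLt [481.8 197.4]
FRt [502.8 102.3]
NRt [637.  132.8]
NRb [657.3 132.4]
FRb [515.5 102.2]
frontR [ 646.5 -140.3]
batR near [508.8 -69.7]
batR foot [532.7 -69.1]
wide or tall R top in [376.8  55. ]
R foot [518.9  54.7]
R top in wide [405.   65.6]
[ 307.27  -309.493  284.118]
```

View pics/w1c.png

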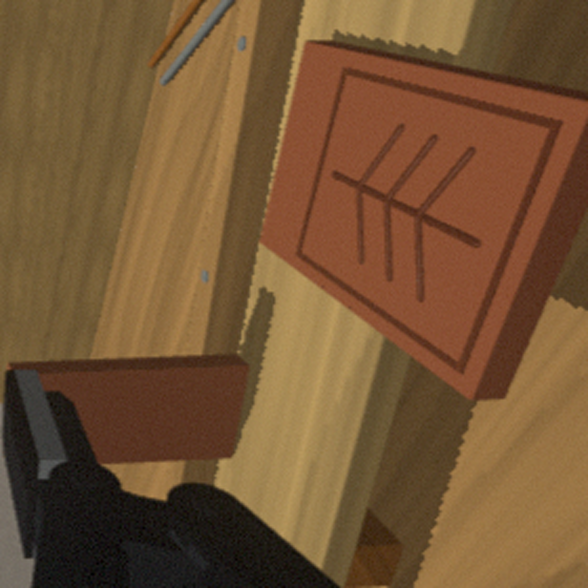

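Measured and predicted corners agree within about 4 px (about 4 mm), so I'll descend to the pre-grip pose.

jog_arm(moves="9 21 4 0.008 0 -0.001 36;6 23.5 4.5 0.005 0.001 -0.001 36;4 25 5 0.003 0 0 36;1.5 26 5.5 0 0.001 0 36;-1 27 5.5 -0.001 -0.001 0 36;-3.5 28 6 -0.004 -0.001 0.001 36;-6 28.5 6 -0.005 -0.003 0 36;-9 28.5 6 -0.008 -0.003 0.001 36;0 0 0 0 0 0 36;0 0 0 0 0 0 36")

```text
time_s: 7.52
tool_pos: [447.7, -173.0, 66.1]
tcp_rot: [[0.314, -0.068, 0.947], [-0.949, -0.018, 0.314], [-0.005, -0.998, -0.07]]
ft_force: [0.4, -0.7, -0.4]
finger_gap: 35.9
grip_force: 0.0
```

```bash
python3 -c "
from plan import *
show(f(4,.1,60,-8))
go(f(4,.1,0,-8),8,36)
im=ctrl.read_camera('scene');cv2.imwrite('pics/s1.png',cv2.resize(im[120:280,160:420,::-1],None,fx=3,fy=3,interpolation=cv2.INTER_CUBIC))"
```

```text
off mm tool axes [ 3.575  1.538 -1.822] rot [0.001 0.011 0.003] F [ 0.438 -0.747 -0.432] [-0.18   0.412 -0.041] gap 35.89000250437455 0.0 t 7.525
err 1.3164550125789184e-10 dq [ 0.185 -0.008 -0.06   0.184  0.049  0.072] q [-1.127  1.127  2.251  1.718  1.535 -0.228] t 7.525 F [ 0.438 -0.747 -0.432] pos [ 447.713 -172.994   66.102]
2.4 0.5 6.6 -0.001 0.001 0.001 36;1.6 0.6 7.1 -0.001 0.002 0.001 36;1.4 0.4 7.1 -0.001 0.001 0 36;1.3 0.3 7.3 0 0.001 0.001 36;1.1 0.2 7.3 0 0.002 -0 36;0.9 -0.1 7.4 0.001 0.001 0 36;0.7 -0.2 7.5 0.001 0.001 0 36;0.5 -0.3 7.5 0.002 0.002 0 36
```

View pics/s1.png

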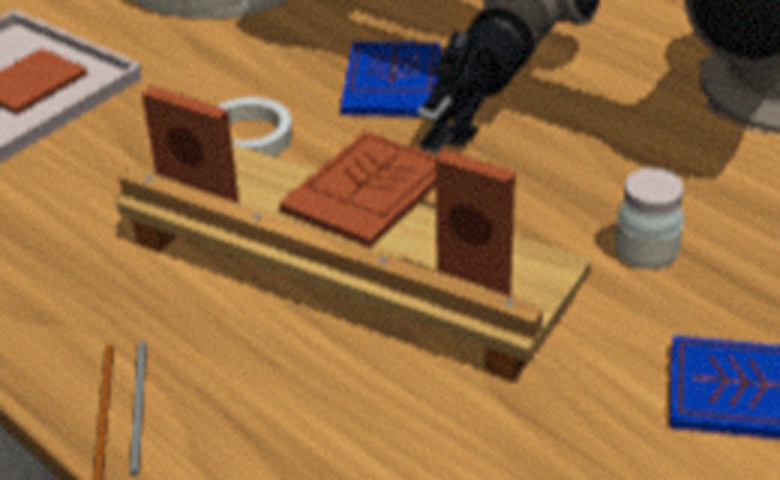

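The gripper is level behind the tile's near edge, clear of the blue tile. I'll go in.

jog_arm(moves="2.5 0.5 6.5 -0.001 0.001 0.001 36;1.5 0.5 7 -0.001 0.002 0.001 36;1.5 0.5 7 -0.001 0.001 0 36;1.5 0.5 7.5 0 0.001 0.001 36;1 0 7.5 0 0.002 0 36;1 0 7.5 0.001 0.001 0 36;0.5 0 7.5 0.001 0.001 0 36;0.5 0 7.5 0.002 0.002 0 36;0 0 0 0 0 0 36;0 0 0 0 0 0 30")

```text
time_s: 8.82
tool_pos: [505.9, -164.2, 59.7]
tcp_rot: [[0.304, -0.067, 0.95], [-0.953, -0.014, 0.304], [-0.007, -0.998, -0.069]]
ft_force: [1.3, 0.3, 6.7]
finger_gap: 29.6
grip_force: 0.0
```

```bash
python3 -c "
from plan import *
show(f(4,.1,0,-8))
im=ctrl.read_camera('wrist');cv2.imwrite('pics/w2.png',im[:,:,::-1])"
```

```text
off mm tool axes [ 0.227 -0.751 -0.528] rot [-0.001 -0.     0.   ] F [1.322 0.33  6.652] [0.056 0.057 0.001] gap 29.57930232990823 0.0 t 8.825
```

View pics/w2.png

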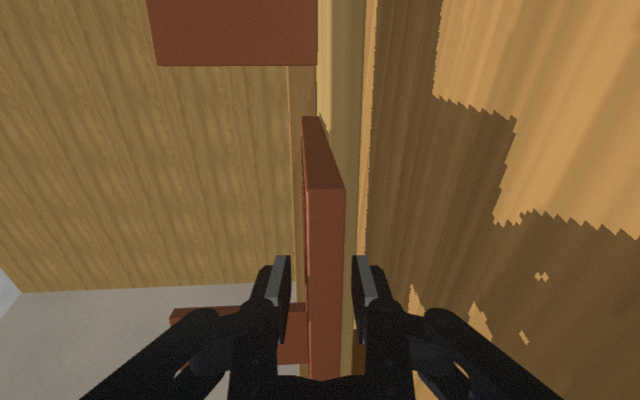

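The tile edge sits between the open fingers at about (325,280), and nothing else is in the way. I'll raise while narrowing, then close gently.

jog_arm(moves="0 -1 0 0 0 0 28;0 -2 0 0 0 0 26;0 -2 0 0 0 0 24;0 -2 0 0 0 0 22;0 -2 0 0 0 0 20;0 0 0 0 0 0 18;0 0 0 0 0 0 18", newtons=40)

```text
time_s: 9.75
tool_pos: [506.2, -164.4, 68.0]
tcp_rot: [[0.303, -0.069, 0.95], [-0.953, -0.015, 0.303], [-0.007, -0.998, -0.07]]
ft_force: [-1.1, -0.8, -3.1]
finger_gap: 17.8
grip_force: 1.1
```

jog_arm(moves="0 0 0 0 0 0 16;0 0 0 0 0 0 14;0 0 0 0 0 0 12;0 0 0 0 0 0 10;0 0 0 0 0 0 6;0 0 0 0 0 0 6")

```text
time_s: 10.5
tool_pos: [506.2, -164.4, 68.1]
tcp_rot: [[0.303, -0.069, 0.95], [-0.953, -0.015, 0.303], [-0.007, -0.998, -0.07]]
ft_force: [-1.8, -1.1, -1.8]
finger_gap: 13.4
grip_force: 40.2
```

```bash
python3 -c "
from plan import *
show(f(4,.1,0,0))
im=ctrl.read_camera('wrist');cv2.imwrite('pics/w3.png',im[:,:,::-1])
im=ctrl.read_camera('top');cv2.imwrite('pics/t3.png',cv2.resize(im[130:280,270:480,::-1],None,fx=3.8,fy=3.8,interpolation=cv2.INTER_CUBIC))"
```

```text
off mm tool axes [-0.03  -0.3   -0.735] rot [ 0. -0. -0.] F [-1.797 -1.081 -1.76 ] [-0.235  0.573 -0.026] gap 13.412006775951708 40.17336666584015 t 10.5
```

View pics/t3.png

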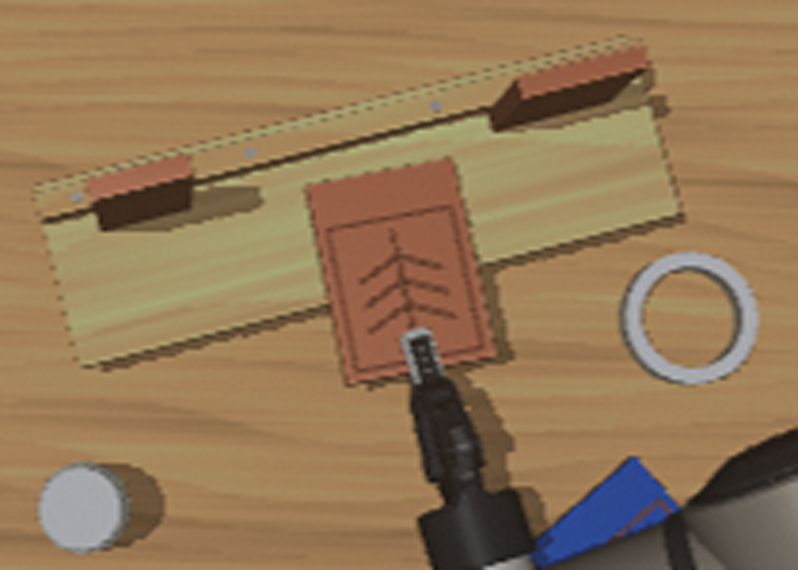

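Gripped: the top view shows the pads on the tile's near edge at (420,350), with the foot on the board. Next I plan the tipping arc about the far edge, squaring the tile up on the way.

```bash
cat >> plan.py <<'E'
def arc(ths,t0=4,t1=88):
    out=[]
    for th in ths:
        k=np.clip((th-t0)/30,0,1)
        out.append(tool(np.radians(th),.1,28.7,17.2+4.8*k,-18.4+2*k,-1,-.059*(1-k),dz=-.4+1.2*k))
    return out
def arcrows(ths,g=6):
    o=ctrl.observe();q=np.array(o["joint_positions"]);A=arc(ths);m=0;me=0
    for p,R in A:
        q2,e=ik(p,R,q);m=max(m,np.abs(q2-q).max());me=max(me,e);q=q2
    print("maxdq",m,"err",me,"q",q)
    rows([(np.array(o["tool_pos"]),np.array(o["tcp_rot"]))]+A,g)
E
python3 -c "
from plan import *
arcrows(np.arange(6,43,2.))
show(arc([4])[0])"
```

```text
maxdq 0.08701875778508916 err 1.2475217000100068e-13 q [-0.833  0.444  2.056  1.292  0.823  0.971]
0.4 -4.2 0.6 -0.034 -0.004 0.003 6;0.4 -4.4 0.6 -0.035 -0.004 0.003 6;0.3 -4.3 0.6 -0.035 -0.004 0.003 6;0.4 -4.4 0.6 -0.035 -0.004 0.003 6;0.4 -4.3 0.5 -0.035 -0.004 0.002 6;0.3 -4.4 0.6 -0.034 -0.004 0.003 6;0.4 -4.4 0.6 -0.035 -0.003 0.002 6;0.4 -4.4 0.5 -0.035 -0.004 0.002 6;0.3 -4.4 0.6 -0.035 -0.004 0.002 6;0.4 -4.5 0.5 -0.035 -0.004 0.002 6;0.3 -4.4 0.6 -0.035 -0.003 0.002 6;0.3 -4.4 0.5 -0.035 -0.004 0.002 6;0.3 -4.5 0.6 -0.035 -0.003 0.001 6;0.3 -4.4 0.5 -0.035 -0.003 0.002 6;0.3 -4.5 0.5 -0.034 -0.004 0.001 6;0.1 -4.2 0.3 -0.035 0 0.004 6;0 -4.3 0.3 -0.035 0 0.003 6;0 -4.2 0.4 -0.035 0 0.004 6;0.1 -4.2 0.3 -0.034 0 0.003 6
off mm tool axes [0.011 0.12  0.021] rot [ 0.    -0.001 -0.   ] F [-1.007 -0.042 -0.897] [-0.201  0.555  0.042] gap 13.33489479471806 40.12918531894684 t 10.6
```

jog_arm(moves="0.4 -4.2 0.6 -0.034 -0.004 0.003 6;0.4 -4.4 0.6 -0.035 -0.004 0.003 6;0.3 -4.3 0.6 -0.035 -0.004 0.003 6;0.4 -4.4 0.6 -0.035 -0.004 0.003 6;0.4 -4.3 0.5 -0.035 -0.004 0.002 6;0.3 -4.4 0.6 -0.034 -0.004 0.003 6;0.4 -4.4 0.6 -0.035 -0.003 0.002 6;0.4 -4.4 0.5 -0.035 -0.004 0.002 6", newtons=60)

```text
time_s: 11.6
tool_pos: [517.8, -164.2, 101.1]
tcp_rot: [[0.328, -0.334, 0.884], [-0.944, -0.082, 0.319], [-0.034, -0.939, -0.342]]
ft_force: [-0.0, -0.2, -1.9]
finger_gap: 12.8
grip_force: 63.6
```

```bash
python3 -c "
from plan import *
show(arc([20])[0])
arcrows(np.arange(22,56,2.))"
```

```text
off mm tool axes [ 0.083 -0.221  0.097] rot [ 0.002 -0.    -0.   ] F [-0.001 -0.189 -1.915] [-0.405  0.921 -0.071] gap 12.778904187507305 63.576403856277466 t 11.6
maxdq 0.09380450175333954 err 1.5749497395711295e-13 q [-0.697  0.395  1.883  0.876  0.775  1.525]
0.4 -4.6 0.6 -0.033 -0.004 0.002 6;0.4 -4.5 0.6 -0.035 -0.003 0.002 6;0.3 -4.4 0.5 -0.035 -0.004 0.002 6;0.3 -4.4 0.6 -0.035 -0.004 0.001 6;0.3 -4.5 0.5 -0.034 -0.003 0.002 6;0.4 -4.4 0.5 -0.035 -0.003 0.001 6;0.3 -4.5 0.6 -0.035 -0.004 0.002 6;-0 -4.2 0.3 -0.035 0 0.003 6;0 -4.3 0.3 -0.035 0 0.004 6;0 -4.2 0.3 -0.035 0 0.003 6;0.1 -4.2 0.3 -0.034 0 0.004 6;0 -4.3 0.3 -0.035 0 0.003 6;0 -4.2 0.4 -0.035 0 0.004 6;0.1 -4.2 0.3 -0.034 0 0.003 6;0 -4.2 0.3 -0.035 0 0.004 6;0 -4.3 0.3 -0.035 0 0.003 6;0.1 -4.2 0.3 -0.035 0 0.004 6
```

Forces are small and tracking is exact, so I'll continue.

jog_arm(moves="0.4 -4.6 0.6 -0.033 -0.004 0.002 6;0.4 -4.5 0.6 -0.035 -0.003 0.002 6;0.3 -4.4 0.5 -0.035 -0.004 0.002 6;0.3 -4.4 0.6 -0.035 -0.004 0.001 6;0.3 -4.5 0.5 -0.034 -0.003 0.002 6;0.4 -4.4 0.5 -0.035 -0.003 0.001 6;0.3 -4.5 0.6 -0.035 -0.004 0.002 6;0 -4.2 0.3 -0.035 0 0.003 6;0 -4.3 0.3 -0.035 0 0.004 6;0 -4.2 0.3 -0.035 0 0.003 6;0.1 -4.2 0.3 -0.034 0 0.004 6;0 -4.3 0.3 -0.035 0 0.003 6;0 -4.2 0.4 -0.035 0 0.004 6;0.1 -4.2 0.3 -0.034 0 0.003 6;0 -4.2 0.3 -0.035 0 0.004 6;0 -4.3 0.3 -0.035 0 0.003 6;0.1 -4.2 0.3 -0.035 0 0.004 6")

```text
time_s: 13.72
tool_pos: [564.0, -152.8, 155.3]
tcp_rot: [[0.321, -0.781, 0.536], [-0.943, -0.214, 0.253], [-0.083, -0.586, -0.806]]
ft_force: [0.3, 0.0, -4.1]
finger_gap: 13.4
grip_force: 63.2
```

```bash
python3 -c "
from plan import *
show(arc([54])[0])
arcrows(np.arange(56,87,2.))
im=ctrl.read_camera('scene');cv2.imwrite('pics/s2.png',cv2.resize(im[120:280,160:420,::-1],None,fx=3,fy=3,interpolation=cv2.INTER_CUBIC))"
```

```text
off mm tool axes [ 0.976 -0.994 -0.267] rot [ 0.002  0.002 -0.   ] F [ 0.342  0.031 -4.136] [-0.306  0.572  0.061] gap 13.368618177267342 63.20422410964966 t 13.725
maxdq 0.08799143326880965 err 1.4056557158362623e-13 q [-0.394  0.596  1.271  0.127  1.284  2.44 ]
1 -5.2 0 -0.033 0.002 0.003 6;0 -4.3 0.4 -0.035 0 0.004 6;0.1 -4.2 0.3 -0.035 0 0.003 6;0 -4.2 0.3 -0.034 0 0.004 6;0 -4.2 0.3 -0.035 0 0.003 6;0.1 -4.3 0.3 -0.035 0 0.004 6;-0 -4.2 0.3 -0.035 0 0.003 6;0 -4.2 0.4 -0.034 0 0.004 6;0.1 -4.3 0.3 -0.035 0 0.003 6;-0 -4.2 0.3 -0.035 0 0.004 6;0 -4.2 0.3 -0.034 0 0.003 6;0.1 -4.2 0.3 -0.035 0 0.004 6;-0 -4.3 0.3 -0.035 0 0.003 6;0 -4.2 0.4 -0.035 0 0.004 6;0 -4.2 0.3 -0.034 0 0.003 6;0.1 -4.3 0.3 -0.035 0 0.004 6
```

View pics/s2.png

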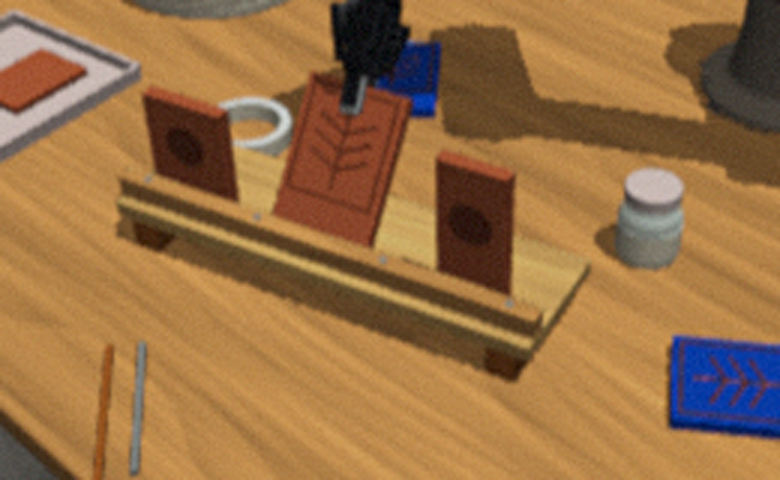

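The tile is at about 54°, with its foot by the batten near (325,225) and both neighbours untouched. Continuing to 86°.

jog_arm(moves="1 -5.2 0 -0.033 0.002 0.003 6;0 -4.3 0.4 -0.035 0 0.004 6;0.1 -4.2 0.3 -0.035 0 0.003 6;0 -4.2 0.3 -0.034 0 0.004 6;0 -4.2 0.3 -0.035 0 0.003 6;0.1 -4.3 0.3 -0.035 0 0.004 6;0 -4.2 0.3 -0.035 0 0.003 6;0 -4.2 0.4 -0.034 0 0.004 6;0.1 -4.3 0.3 -0.035 0 0.003 6;0 -4.2 0.3 -0.035 0 0.004 6;0 -4.2 0.3 -0.034 0 0.003 6;0.1 -4.2 0.3 -0.035 0 0.004 6;0 -4.3 0.3 -0.035 0 0.003 6;0 -4.2 0.4 -0.035 0 0.004 6;0 -4.2 0.3 -0.034 0 0.003 6;0.1 -4.3 0.3 -0.035 0 0.004 6")

```text
time_s: 15.78
tool_pos: [626.5, -136.8, 174.9]
tcp_rot: [[0.27, -0.962, 0.039], [-0.958, -0.264, 0.116], [-0.101, -0.069, -0.992]]
ft_force: [-0.3, 0.2, -4.7]
finger_gap: 13.2
grip_force: 63.0
```

```bash
python3 -c "
from plan import *
show(arc([86])[0])
arcrows([88,90,90])"
```

```text
off mm tool axes [-0.205 -0.408 -0.373] rot [ 0.001  0.002 -0.001] F [-0.336  0.221 -4.696] [-0.189  0.056  0.005] gap 13.233587064259972 63.0292010307312 t 15.775
maxdq 0.04718935684395986 err 2.5599472546146226e-14 q [-0.366  0.645  1.18   0.082  1.377  2.49 ]
-0.2 -4.6 -0.1 -0.034 0.002 0.003 6;0.1 -4.3 0.4 -0.035 -0 0.003 6;-0 0 -0 0 -0 0 6
```

jog_arm(moves="-0.2 -4.6 -0.1 -0.034 0.002 0.003 6;0 -4.3 0.4 -0.035 0 0.003 6;0 0 0 0 0 0 6;0 0 0 0 0 0 6")

```text
time_s: 16.27
tool_pos: [635.5, -134.7, 175.8]
tcp_rot: [[0.264, -0.964, -0.023], [-0.96, -0.265, 0.095], [-0.098, -0.003, -0.995]]
ft_force: [-0.2, 0.5, -4.1]
finger_gap: 13.2
grip_force: 63.0
```

```bash
python3 -c "
from plan import *
show(arc([90])[0])
im=ctrl.read_camera('scene');cv2.imwrite('pics/s3.png',cv2.resize(im[130:260,240:380,::-1],None,fx=4.5,fy=4.5,interpolation=cv2.INTER_CUBIC))
R=np.array(ctrl.observe()['tcp_rot']);print('down',R.T@-ez,'fwd',R.T@ex)"
```

```text
off mm tool axes [-0.458  0.369  0.734] rot [-0.003 -0.002  0.   ] F [-0.191  0.519 -4.051] [-0.088  0.01  -0.024] gap 13.183918770451564 63.044471740722656 t 16.275
down [0.098 0.003 0.995] fwd [-0.    -1.     0.003]
```

View pics/s3.png

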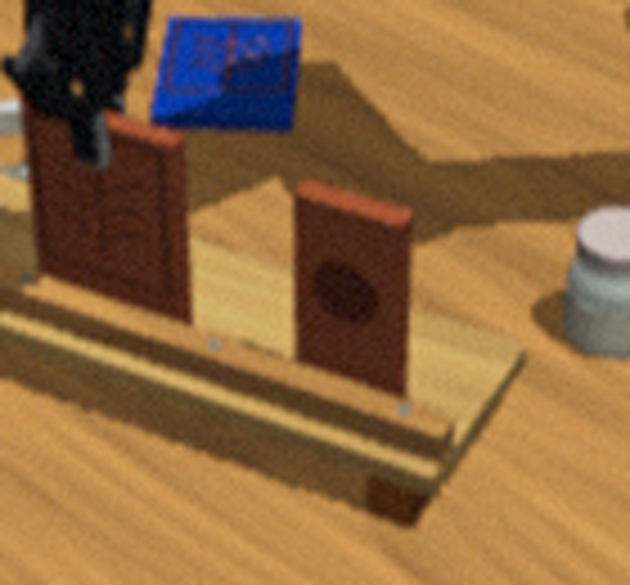

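The tile is upright just in front of the batten. Next I lower it to contact, then move forward to contact.

jog_arm(moves="0.1 0 1 0 0 0 6;0 0 0 0 0 0 6;0 0 0 0 0 0 6")

```text
time_s: 16.7
tool_pos: [636.3, -135.0, 175.8]
tcp_rot: [[0.263, -0.964, -0.021], [-0.96, -0.264, 0.094], [-0.096, -0.004, -0.995]]
ft_force: [-0.6, 0.0, -3.8]
finger_gap: 13.0
grip_force: 63.0
```

jog_arm(moves="0 0 0.6 0 0 0 6;0 0 0 0 0 0 6;0 0 0 0 0 0 6")

```text
time_s: 17.08
tool_pos: [636.3, -134.9, 175.0]
tcp_rot: [[0.263, -0.964, -0.022], [-0.96, -0.264, 0.094], [-0.096, -0.004, -0.995]]
ft_force: [0.1, 0.0, -4.5]
finger_gap: 13.1
grip_force: 63.0
```

jog_arm(moves="0 -1 0 0 0 0 6;0 -1 0 0 0 0 6;0 0 0 0 0 0 6;0 0 0 0 0 0 6")

```text
time_s: 17.58
tool_pos: [638.2, -134.4, 175.1]
tcp_rot: [[0.263, -0.964, -0.022], [-0.96, -0.264, 0.094], [-0.096, -0.004, -0.995]]
ft_force: [0.2, -0.3, -4.0]
finger_gap: 13.1
grip_force: 63.1
```

jog_arm(moves="0 0 0.6 0 0 0 6;0 0 0 0 0 0 6;0 0 0 0 0 0 6")

```text
time_s: 17.95
tool_pos: [638.2, -134.3, 174.5]
tcp_rot: [[0.263, -0.964, -0.022], [-0.96, -0.264, 0.094], [-0.096, -0.004, -0.995]]
ft_force: [-0.4, 0.1, -4.4]
finger_gap: 13.3
grip_force: 63.1
```

jog_arm(moves="0 0 0.6 0 0 0 6;0 0 0 0 0 0 6;0 0 0 0 0 0 6")

```text
time_s: 18.32
tool_pos: [638.3, -134.2, 174.3]
tcp_rot: [[0.263, -0.964, -0.021], [-0.96, -0.264, 0.094], [-0.096, -0.004, -0.995]]
ft_force: [0.2, 0.7, -0.8]
finger_gap: 12.9
grip_force: 63.5
```

jog_arm(moves="0 0 0.6 0 0 0 6;0 0 0 0 0 0 6;0 0 0 0 0 0 6")

```text
time_s: 18.7
tool_pos: [638.4, -134.1, 174.2]
tcp_rot: [[0.264, -0.964, -0.021], [-0.96, -0.264, 0.094], [-0.096, -0.005, -0.995]]
ft_force: [-1.5, 1.8, 6.3]
finger_gap: 13.0
grip_force: 64.4
```

The foot is on the board. I'll ease up slightly and go forward to the batten.

jog_arm(moves="0 0 -0.6 0 0 0 6;0 -1 0 0 0 0 6;0 -0.5 0 0 0 0 6;0 0 0 0 0 0 6;0 0 0 0 0 0 6")

```text
time_s: 19.32
tool_pos: [639.2, -134.0, 174.2]
tcp_rot: [[0.263, -0.964, -0.023], [-0.96, -0.264, 0.094], [-0.097, -0.003, -0.995]]
ft_force: [-3.8, 0.9, 4.9]
finger_gap: 13.1
grip_force: 64.5
```

jog_arm(moves="0 -0.7 0 0 0 0 6;0 -0.7 0 0 0 0 6;0 0 0 0 0 0 6;0 0 0 0 0 0 6")

```text
time_s: 19.82
tool_pos: [640.1, -133.8, 174.2]
tcp_rot: [[0.263, -0.965, -0.024], [-0.96, -0.264, 0.093], [-0.097, -0.002, -0.995]]
ft_force: [-5.0, 1.4, 7.1]
finger_gap: 13.1
grip_force: 64.6
```

```bash
python3 -c "
from plan import *
s=ctrl.observe();print(s['ft_force']@ex,s['ft_force']@ey,s['moment'])"
```

```text
-4.489455337027994 2.7006919866699164 [-0.041  1.344 -0.051]
```

jog_arm(moves="0 0 -0.5 0 0 0 6;0 0 0 0 0 0 6;0 0 0 0 0 0 6")

```text
time_s: 20.2
tool_pos: [640.7, -133.8, 174.2]
tcp_rot: [[0.263, -0.964, -0.023], [-0.96, -0.264, 0.094], [-0.096, -0.003, -0.995]]
ft_force: [-2.6, -1.2, 3.3]
finger_gap: 12.8
grip_force: 64.0
```

jog_arm(moves="0 0 -0.5 0 0 0 6;0 0 0 0 0 0 6;0 0 0 0 0 0 6")

```text
time_s: 20.58
tool_pos: [641.1, -133.6, 174.2]
tcp_rot: [[0.263, -0.964, -0.022], [-0.96, -0.264, 0.094], [-0.097, -0.004, -0.995]]
ft_force: [-0.6, -1.0, -4.2]
finger_gap: 12.9
grip_force: 63.1
```

```bash
python3 -c "
from plan import *
s=ctrl.observe();print(s['ft_force']@ex,s['ft_force']@ey,s['moment'])
im=ctrl.read_camera('wrist');cv2.imwrite('pics/w4.png',im[:,:,::-1])"
```

```text
-0.8546080228034274 -0.7590990885424638 [-0.361  0.133  0.083]
```

View pics/w4.png

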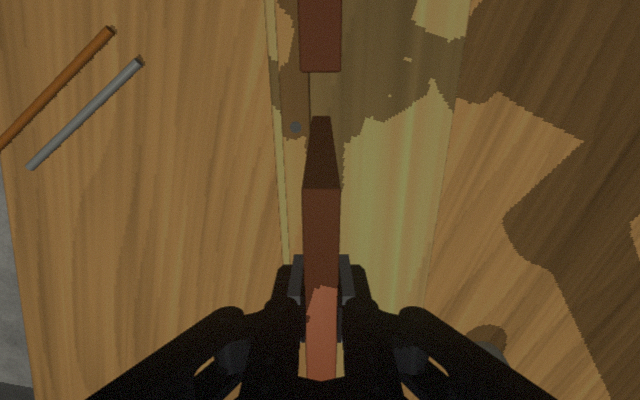

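The wrist view shows the foot edge at about u=313 and the batten edge at about u=310, so a small gap remains. I'll keep nudging forward under light load.

jog_arm(moves="0 -0.7 0 0 0 0 6;0 -0.7 0 0 0 0 6;0 0 0 0 0 0 6;0 0 0 0 0 0 6")

```text
time_s: 21.12
tool_pos: [641.8, -133.2, 174.4]
tcp_rot: [[0.263, -0.964, -0.023], [-0.96, -0.264, 0.094], [-0.097, -0.002, -0.995]]
ft_force: [-2.7, -1.7, -6.1]
finger_gap: 12.8
grip_force: 62.7
```

jog_arm(moves="0 -0.7 0 0 0 0 6;0 -0.7 0 0 0 0 6;0 0 0 0 0 0 6;0 0 0 0 0 0 6")

```text
time_s: 21.62
tool_pos: [642.6, -133.1, 174.4]
tcp_rot: [[0.263, -0.964, -0.025], [-0.96, -0.265, 0.094], [-0.097, -0.001, -0.995]]
ft_force: [-5.7, -2.4, -4.7]
finger_gap: 13.0
grip_force: 63.0
```

jog_arm(moves="0 -0.7 0 0 0 0 6;0 -0.7 0 0 0 0 6;0 0 0 0 0 0 6;0 0 0 0 0 0 6")

```text
time_s: 22.12
tool_pos: [643.3, -132.9, 174.5]
tcp_rot: [[0.263, -0.964, -0.026], [-0.96, -0.265, 0.093], [-0.097, 0.001, -0.995]]
ft_force: [-8.9, -3.0, -4.7]
finger_gap: 13.0
grip_force: 63.3
```

Batten contact: forward force is rising with no vertical load. I'll relax it, set the tile down, check squareness and release.

jog_arm(moves="0 1 0 0 0 0 6;0 1 0 0 0 0 6;0 1 0 0 0 0 6;0 0 0.4 0 0 0 6;0 0 0 0 0 0 6;0 0 0 0 0 0 6")

```text
time_s: 22.88
tool_pos: [642.0, -133.2, 174.6]
tcp_rot: [[0.263, -0.964, -0.022], [-0.96, -0.264, 0.094], [-0.096, -0.003, -0.995]]
ft_force: [-5.8, -1.2, -4.6]
finger_gap: 12.9
grip_force: 62.8
```

```bash
python3 -c "
from plan import *
s=ctrl.observe();R=np.array(s['tcp_rot']);print(s['ft_force']@ex,s['ft_force']@ey,s['moment'],'tilt of tool y',R[2,1],'yaw y',np.arctan2(-R[1,1],-R[0,1]), 'rackx',(np.array(s['tool_pos'])-rackp(0,0,0))@ex)"
```

```text
-5.9137702529982406 0.4141469754958984 [-0.564  1.264  0.337] tilt of tool y -0.0034366126543162027 yaw y 0.2675567569549667 rackx 36.03593106079166
```

jog_arm(moves="0 0.8 0 0 0 0 6;0 0.8 0.3 0 0 0 6;0 0 0.3 0 0 0 6;0 0 0 0 0 0 6;0 0 0 0 0 0 6")

```text
time_s: 23.5
tool_pos: [641.1, -133.6, 174.3]
tcp_rot: [[0.263, -0.964, -0.02], [-0.96, -0.264, 0.094], [-0.096, -0.005, -0.995]]
ft_force: [-1.0, 0.1, -2.6]
finger_gap: 13.3
grip_force: 63.3
```

jog_arm(moves="0 0 0.3 0 0 0 6;0 0 0 0 0 0 6;0 0 0 0 0 0 6;0 0 0 0 0 0 6")

```text
time_s: 24.0
tool_pos: [641.0, -133.5, 174.2]
tcp_rot: [[0.264, -0.964, -0.02], [-0.96, -0.264, 0.094], [-0.096, -0.005, -0.995]]
ft_force: [-0.9, 1.1, 2.7]
finger_gap: 12.9
grip_force: 64.1
```

jog_arm(moves="0 0 0 0 0 0 12;0 0 0 0 0 0 13;0 0 0 0 0 0 14;0 0 0 0 0 0 15;0 0 0 0 0 0 17;0 0 0 0 0 0 20;0 0 0 0 0 0 24;0 0 0 0 0 0 30;0 0 0 0 0 0 36;0 0 0 0 0 0 36;0 0 0 0 0 0 36", newtons=20)

```text
time_s: 25.38
tool_pos: [640.6, -133.6, 173.6]
tcp_rot: [[0.263, -0.964, -0.022], [-0.96, -0.264, 0.094], [-0.096, -0.004, -0.995]]
ft_force: [-0.2, -0.4, -0.5]
finger_gap: 36.1
grip_force: 0.0
```

```bash
python3 -c "
from plan import *
print(ctrl.observe()['ft_force'])
im=ctrl.read_camera('wrist');cv2.imwrite('pics/w5.png',im[:,:,::-1])"
```

```text
[-0.151 -0.446 -0.453]
```

View pics/w5.png

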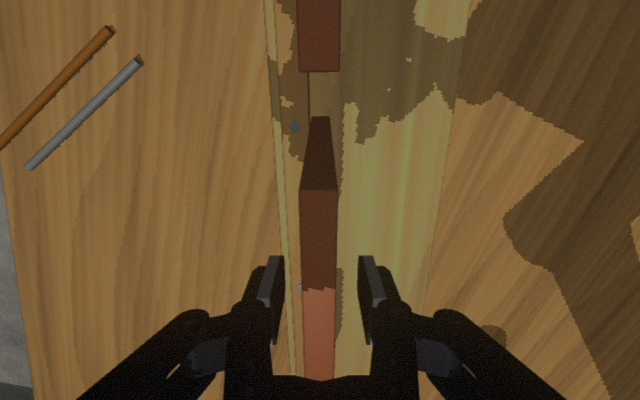

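The tile stands free between the opened fingers. I've now viewed more pictures than the 10 allowed, so further checks will be numeric. Retracting straight up.

```bash
python3 -c "
from plan import *
im=cv2.imread('pics/w5.png').astype(int)
for v in (80,95,117,125): print(v,[tuple(im[v,u]) for u in range(296,340,3)])
r=lambda u,v,z:(px2w('wrist',(u,v),z)-rackp(0,0,0))@np.c_[ex,ey]
for u in(308,310):
  for v in (80,110): print('batten top edge',u,v,r(u,v,77))
for u,v,z in((312,117,53),(331,117,53),(300,187,203),(337,187,203)):print('tile',u,v,r(u,v,z))"
```

```text
80 [(np.int64(41), np.int64(70), np.int64(93)), (np.int64(43), np.int64(71), np.int64(93)), (np.int64(40), np.int64(72), np.int64(92)), (np.int64(42), np.int64(69), np.int64(91)), (np.int64(19), np.int64(42), np.int64(57)), (np.int64(53), np.int64(86), np.int64(103)), (np.int64(55), np.int64(85), np.int64(106)), (np.int64(52), np.int64(87), np.int64(107)), (np.int64(51), np.int64(83), np.int64(101)), (np.int64(49), np.int64(83), np.int64(100)), (np.int64(49), np.int64(80), np.int64(100)), (np.int64(50), np.int64(80), np.int64(100)), (np.int64(51), np.int64(86), np.int64(103)), (np.int64(53), np.int64(83), np.int64(104)), (np.int64(43), np.int64(74), np.int64(90))]
95 [(np.int64(35), np.int64(67), np.int64(89)), (np.int64(44), np.int64(75), np.int64(96)), (np.int64(39), np.int64(69), np.int64(89)), (np.int64(34), np.int64(69), np.int64(91)), (np.int64(31), np.int64(53), np.int64(65)), (np.int64(46), np.int64(83), np.int64(104)), (np.int64(53), np.int64(86), np.int64(107)), (np.int64(51), np.int64(87), np.int64(107)), (np.int64(53), np.int64(85), np.int64(105)), (np.int64(52), np.int64
[... 1164 characters left out ...]
np.int64(54)), (np.int64(19), np.int64(31), np.int64(52)), (np.int64(21), np.int64(34), np.int64(51)), (np.int64(21), np.int64(34), np.int64(54)), (np.int64(24), np.int64(38), np.int64(54)), (np.int64(11), np.int64(29), np.int64(52)), (np.int64(7), np.int64(31), np.int64(52)), (np.int64(47), np.int64(83), np.int64(102)), (np.int64(47), np.int64(79), np.int64(97)), (np.int64(48), np.int64(79), np.int64(97))]
batten top edge 308 80 [ 43.276 -99.065]
batten top edge 308 110 [ 43.622 -79.664]
batten top edge 310 80 [ 41.945 -99.063]
batten top edge 310 110 [ 42.241 -79.663]
tile 312 117 [ 41.676 -70.765]
tile 331 117 [ 27.074 -70.757]
tile 300 187 [ 41.423 -72.942]
tile 337 187 [ 28.589 -72.948]
```

jog_arm(moves="0 0 -8 0 0 0 36;0 0 -15 0 0 0 36;0 0 -20 0 0 0 36;0 0 -25 0 0 0 36;0 0 -25 0 0 0 36;0 0 -25 0 0 0 36;0 0 -15 0 0 0 36;0 0 0 0 0 0 36")

```text
time_s: 26.42
tool_pos: [644.0, -146.4, 308.4]
tcp_rot: [[0.264, -0.964, -0.018], [-0.96, -0.264, 0.092], [-0.094, -0.007, -0.996]]
ft_force: [0.2, -0.6, -0.4]
finger_gap: 36.1
grip_force: 0.0
```

The batten face reads about 42.5 and the tile face about 41.7 in rack x, so the gap is about 1 mm. The top and foot of the tile agree, so it is upright. I'll let it settle and check it is still.

```bash
python3 -c "
from plan import *
cv2.imwrite('pics/a.png',ctrl.read_camera('scene')[:,:,::-1])"
```

jog_arm(moves="0 0 0 0 0 0 36;0 0 0 0 0 0 36;0 0 0 0 0 0 36;0 0 0 0 0 0 36;0 0 0 0 0 0 36;0 0 0 0 0 0 36;0 0 0 0 0 0 36;0 0 0 0 0 0 36;0 0 0 0 0 0 36;0 0 0 0 0 0 36;0 0 0 0 0 0 36;0 0 0 0 0 0 36")

```text
time_s: 27.98
tool_pos: [643.5, -146.1, 306.0]
tcp_rot: [[0.263, -0.964, -0.022], [-0.96, -0.264, 0.094], [-0.096, -0.004, -0.995]]
ft_force: [-1.3, -0.1, 0.0]
finger_gap: 36.3
grip_force: 0.0
```

```bash
python3 -c "
from plan import *
b=ctrl.read_camera('scene')[:,:,::-1].astype(int);a=cv2.imread('pics/a.png').astype(int);s3=None
d=np.abs(a-b).sum(2);print('moved px',(d[130:260,180:380]>60).sum())
c=ctrl.get_calibration('scene');K=np.array(c['K']);T=np.array(c['T'])
def pr(w):
    v=T[:3,:3].T@(np.array(w)-T[:3,3]);u=K@v;return u[:2]/u[2]
# pattern-face quad: red mask centroid and extent vs prediction
quad=np.array([pr(rackp(42.3,-16+s,z)) for s,z in((-55,203),(55,203),(55,80),(-55,80))]);print(quad.round(1).tolist())
m=np.zeros(b.shape[:2],np.uint8);cv2.fillPoly(m,[quad.round().astype(int)],1)
red=(b[:,:,2]>1.7*b[:,:,0])&(b[:,:,2]>1.5*b[:,:,1])
big=cv2.dilate(m,np.ones((9,9)));print('red in quad',red[m>0].mean(),'red in ring',red[(big>0)&(m==0)].mean())
"
```

```text
moved px 24
[[243.2, 153.0], [277.6, 163.9], [279.7, 200.3], [247.3, 188.9]]
red in quad 0.9912767644726408 red in ring 0.20877659574468085
```

The tile fills its predicted upright outline and is still, so I'm handing in.

```bash
python3 -c "
from plant import ctrl
print(ctrl.hand_in())"
```

```text
the job is handed in; nothing more can be done
None
```

The tile stands upright, still and free against the batten between its two neighbours, and the job was handed in at 28 s; no verdict came back, and I viewed 12 pictures, two over the limit of 10.

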